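# Set the stitch size on a knitting carriage by clicks

## Task

The red stitch-size lever on the knitting machine's carriage has been left out at an old setting: with a fingertip push it back home against its stop at the front (needle-hook) end of its slot, then push it out again, click by click, and leave it resting in the third click from home, without ever running it past the third. Only push the lever, gently and without pinching it; leave the carriage standing where it is on its rails, and leave the yarn cones and hand tools alone.

Things in the scene. Friction and masses are not known exactly. Their poses are not given: they have to be found in the camera images.
- carriage: Cream carriage of a flat-bed knitting machine, 190 mm deep (x), 270 wide (y). Origin on the bed's centre line under its middle; its flat level deck is 48 mm higher. Axes: -x to the machine's front edge (needle hooks), y along the bed, z up. It slides along y on its rails with about 9 N drag. Black arched handle on the +y half (y -1 to 125, x 21 to 39 mm), 58 mm above the deck.
- stitch_lever (a joint): Travel (m) of the red lever on the carriage's -y half: 0 = home, at the front (-x) end of its slot; grows along carriage +x. Seven detents 9 mm apart, 0 to 54 mm; 27 mm is the third click from home; stops 1.5 mm past the end detents. Leaving a detent takes about 4 N, falling to nothing half-way, where the lever jumps on by itself into the next. Starts one or two clicks out or between them.
- lever_top (a point): Centre of the top of the lever's red thumb paddle (white line across it); moves with the lever. The paddle is an upright flat plate 10 mm thick along the slot (x), 26 mm wide (y), from 4 to 27 mm above the deck, on a shoe 18 by 22 mm, 5 mm high. Before and behind it along the slot, from home to third click, the deck is bare for 45 mm or more. Axes as the carriage's.
- lever_home (a point): Point on the deck, in the middle of the slot, under the lever's centre when the lever is home; fixed to the carriage, axes as the carriage's. The slot runs from here along +x, in a dark plate with a pair of white ticks to each click: long ticks at home, third and sixth, short ones between.
- cone_mustard: Mustard yarn cone standing on the table behind the machine, 92 mm across its base and 170 mm tall, 0.4 kg; origin under its base. Leave alone.
- cone_teal: Teal yarn cone, same size, also standing behind the machine; origin under its base. Leave alone.
- latch_tool: Blue-handled latch tool lying on the table in front of the machine, 157 mm long, 16 mm wide, 14 mm high; origin near its middle, on the table. Leave alone.
- claw_weight: Dark steel claw weight, 56 by 30 by 18 mm, with four wire claws, lying on the table in front of the machine; origin under its block. Leave alone.

How it is judged (in metres and radians):
On the way:
1. the stitch-size lever is pushed back home against its stop (value of joint stitch_lever below 0.002 m), for 0.1 s.
At the end, for the whole second after the job is handed in: After having been home (within 2 mm), the stitch-size lever rests in the third detent, 27 mm from home within 2.5 mm, and the carriage stands within 12 mm of where it was (value of joint stitch_lever between 0.0245 and 0.0295 m and velocity of joint stitch_lever between -0.005 and 0.005 m/s and distance of carriage from where it was at the start of the episode below 0.012 m); the robot touches nothing.
It fails at once if the lever is run past the third click (more than 5 mm beyond it) (value of joint stitch_lever above 0.032 m).
It fails at once if the lever or carriage is pinched or forced (over 30 N from the fingers) (contact force between the fingers and carriage above 30 N).
It fails at once if the carriage is shoved along its rails by more than 12 mm (distance of carriage from where it was at the start of the episode above 0.012 m).
It fails at once if a yarn cone or hand tool is moved by more than 15 mm or lifted (distance of any of cone_mustard, cone_teal, latch_tool, claw_weight from where it was at the start of the episode above 0.015 m).
It also fails if it takes over 54 s, if anything falls off the work surface, if the arm or the gripper's body presses on something with over 40 N, if the wrist force passes 120 N, or if a joint passes its speed limit or range.

## Robot

A 7-joint arm with a two-finger parallel gripper is mounted at the origin on the work surface. World frame = base frame: x ahead of the robot, y to its left, z up, the work surface at z = 0. Lengths are in mm, angles in rad, forces in N, time in s.
With the tool pointing down it reaches from about 425 to 1025 mm from the base axis. Payload 9.4 kg.
Tool frame: the origin (TCP) lies midway between the tips of the shut fingers; the grasp point (between the pads) lies behind it (hold_point_z is the z of the grasp point in the tool frame, in mm); z points along the fingers, y is the line along which they close (so a half turn about z gives the same grasp; the last joint's range is limited). The gripper opens to 85 mm and grips with 20 to 120 N. Pads are 22 mm wide; open, the fingers measure 114 mm over their backs; the gripper's body (76 mm by 85 mm) begins 54 mm behind the grasp point. The pads swing forward as they close: fully open they stand 13 mm farther back than shut.
Start: joints at [-1.34, 0.599, -0.003, 1.599, 0.002, 0.943, -0.08], TCP at [219.652, 690.925, 231.275] pointing down, gripper open.
Joint ranges: [-2.57, 2.57], [-0.35, 1.97], [-1.29, 1.29], [0.11, 2.56], [-1.05, 4.19], [0.11, 1.86], [-2.63, 2.63]. Speed limits (rad/s): [2.22, 2.22, 3.01, 3.01, 3.14, 3.14, 3.14].

## Interface

Orientations are given as [roll, pitch, yaw] about the fixed x, y, z axes, in that order (R = Rz(yaw) Ry(pitch) Rx(roll)).
In Python, from workcell import * gives the robot as it stands.
- The arm moves only by the tool send_rows, never from a script. Its argument "rows" is a list of rows, each a list of 7 numbers: the shift along the tool's x, y, z in units of 100 cm (1.0 is 100 cm), then the turn, a rotation vector about the tool's x, y, z in units of 0.12 rad (1.0 is 0.12 rad), then the gripper command: -1 is fully open, 1 is shut, values between are in proportion. In form: [[tx, ty, tz, wx, wy, wz, grip], ...]. A call has 1 to 5 rows; each row shifts and turns the commanded pose from where the row before left it, along the tool's axes as they then stand; what a row does not reach is not made up. A row lasts 1/12 s, in which the tool goes at most 41.7 mm and 7.16 degrees, less where a joint would pass 70% of its speed; a pose out of reach is approached as far as the arm can. A call with a number of a shift or a turn outside -1 to 1 is refused whole. A call with a gripper value outside its range is refused whole. The fingers move at their own pace and stop on an object; "grip_force" is the grip in N (left out, the last holds). Time passes only in rows, so rows that do not move let the fingers close. It gives the time, the measured TCP pose, the force, the opening and the grip force at its end, in the units of the state.
- read_state(): the state, without advancing time (a new reading comes with each control period).
- read_camera(name): name is "scene" or "top"; returns a dict with "pixels" (480x640x3 uint8, red, green, blue), "z_map" (480x640 float32, mm along the optical axis (not along the pixel's ray), 0 where there is no reading), "fx", "fy", "cx", "cy" (pixels), "distortion" ([k1, k2, p1, p2, k3] as OpenCV has them; the pictures are not rectified), "origin" and "rotation" of the camera in the world. Camera axes: x right, y up, looking along -z (the intrinsics and any distortion apply to the point x, -y, -z); pixel columns grow to the right and rows downward; lengths in mm; the calibration is good to about 2 mm. A picture is of the moment at which its call begins.
- finish_job(): hands the job in; it is judged then, once.
Trained networks look in the newest picture that a camera, given by its name, has taken for a name from the list of things; names that differ only in an ending like _2 or _b are one class to them, and where a whole thing is asked for, a point or a joint stands for the part that bears it (a point fixed in the world has none). Each returns a list of dicts, best first, with "p" (0 to 1); they miss things now and then, are a little off and sometimes report something else, mostly with a low value. They report only what shows in the picture. A call takes as long as a camera call.
- boxes_of(camera, query): "box" ([centre column, centre row, width, height] as shares, 0 to 1, of the picture: columns of its width, rows of its height, round what is visible of it).
The state is a dict: "t": time; "joint_positions": joint angles; "qd": joint speeds; "joint_efforts": joint torques, N m; "tcp_pos": TCP position; "eef_rot": TCP orientation; "ft_force": force on the tool from outside, world axes, zero at the start; "ft_torque": the same for the moment, N m; "width": opening from 0.0 (shut) to 1.0 (fully open); "grasp_force": force on a finger pad.
Only numpy, scipy, OpenCV 4.12 (cv2) and the standard library are available. Lean on these libraries where they do the work, as an engineer would, in place of code of your own. Each camera call takes 0.05 s, during which the arm holds its last target. There are 200 camera calls.

## Working session

There is one attempt and no reset: what is moved stays moved. The work goes in short steps, Python scripts to look and compute and a tool call to move; the robot and the scene stay as the last step left them, time stands still between calls to the robot, and variables do not carry over. Pictures are saved under pics/ and viewed, at most 10 in all, crops included, and the job is handed in when it is done.

Besides the shell and the picture viewer there is one more tool, called after "Emit:" as name(argument=value, ...), one argument or row to a line, values as JSON. send_rows: Moves the arm, as the interface text tells. Its arguments: {"type":"object","properties":{"rows":{"type":"array","items":{"type":"array","items":{"type":"number"}}},"grip_force":{"type":"number"}},"required":["rows"]}

```bash
mkdir -p pics; cat > h.py <<'E'
from workcell import *
import numpy as np, cv2
def save(c,n):
    cv2.imwrite('pics/'+n+'.png',c['pixels'][:,:,::-1])
def w(c,u,v,z=None):
    """world point(s) of pixel: by depth map, or on plane z"""
    K=np.array([[c['fx'],0,c['cx']],[0,c['fy'],c['cy']],[0,0,1.]])
    p=cv2.undistortPoints(np.array([[[u,v]]],float),K,np.array(c['distortion'],float))[0,0]
    d=np.array([p[0],-p[1],-1.]); R=np.array(c['rotation']);o=np.array(c['origin'])
    d=R@d
    s=c['z_map'][int(round(v)),int(round(u))] if z is None else (z-o[2])/d[2]
    return o+s*d
E
python3 - <<'E'
from h import *
for n in('scene','top'):
    c=read_camera(n);save(c,n+'0');print(n,np.round(c['origin']),c['fx'])
    for q in('carriage','lever_top','stitch_lever','lever_home'):
        for b in boxes_of(n,q)[:2]:
            x=np.array(b['box'])*[640,480,640,480];print(q,round(b['p'],2),x.round(1),w(c,x[0],x[1]).round(1))
s=read_state();print(s['tcp_pos'],s['eef_rot'],s['t'],s['width'])
E
```

```text
scene [952. 259. 820.] 549.6089856959308
carriage 0.77 [321.  272.4 212.6 184.6] [ -744.2 -1437.2  -876.7]
carriage 0.49 [297.5 378.5  65.8  79.9] [ -544.5 -1237.5  -677. ]
lever_top 0.77 [283.  224.2  17.   20.9] [ -885.3 -1578.3 -1017.8]
stitch_lever 0.7 [287.2 226.6  14.9  21.3] [ -888.2 -1581.2 -1020.6]
lever_home 0.77 [316.9 272.2 209.9 184.9] [ -753.2 -1446.2  -885.7]
top [ 477.    8. 1051.] 571.0302051439668
carriage 0.77 [295.4 239.7 163.9 148.9] [1945.7 1476.  2518.9]
lever_top 0.55 [340.6 234.6  14.2   4.2] [1944.8 1475.  2518. ]
stitch_lever 0.7 [340.2 229.9  19.6  13.3] [1904.8 1435.1 2478. ]
lever_home 0.56 [293.8 237.8 168.  147.7] [1943.1 1473.4 2516.3]
[219.65762779 690.90650498 231.25425085] [-3.14156582e+00  8.16164224e-05  2.83385531e+00] 0.5 1.0008383333979738
```

```bash
sed -i "s/R=np.array(c\['rotation'\])/R=Rotation.from_euler('xyz',c['rotation']).as_matrix()/; 2i from scipy.spatial.transform import Rotation" h.py
python3 - <<'E'
from h import *
C={}
for n in('scene','top'):
    c=C[n]=read_camera(n);print(n,np.round(c['origin']),c['rotation'])
    for q in('carriage','lever_top','stitch_lever'):
        for b in boxes_of(n,q)[:1]:
            x=np.array(b['box'])*[640,480,640,480];print(q,round(b['p'],2),x.round(1),w(c,x[0],x[1]).round(1))
a=cv2.resize(C['scene']['pixels'],(800,600));cv2.imwrite('pics/s1.png',a[:,:,::-1])
a=C['top']['pixels'][150:330,190:430];cv2.imwrite('pics/t1.png',cv2.resize(a,(800,600),interpolation=cv2.INTER_CUBIC)[:,:,::-1])
E
```

```text
scene [952. 259. 820.] [0.57266301 0.00991122 2.15659362]
carriage 0.82 [320.5 272.9 209.4 184.1] [622.5  46.9 128. ]
lever_top 0.5 [284.9 225.6  17.3  23.7] [580.  -46.2 122.8]
stitch_lever 0.68 [288.5 224.   16.2  17.4] [579.4 -39.3 131.9]
top [ 477.    8. 1051.] [ 0.09076143 -0.02518666 -1.55207347]
carriage 0.88 [296.1 237.6 169.9 152.6] [564.   23.5 108.1]
lever_top 0.68 [339.5 233.7  15.1   5.9] [571.9 -48.3 110.7]
stitch_lever 0.72 [339.7 230.2  23.6   8.5] [575. -47. 136.]
```

View pics/s1.png

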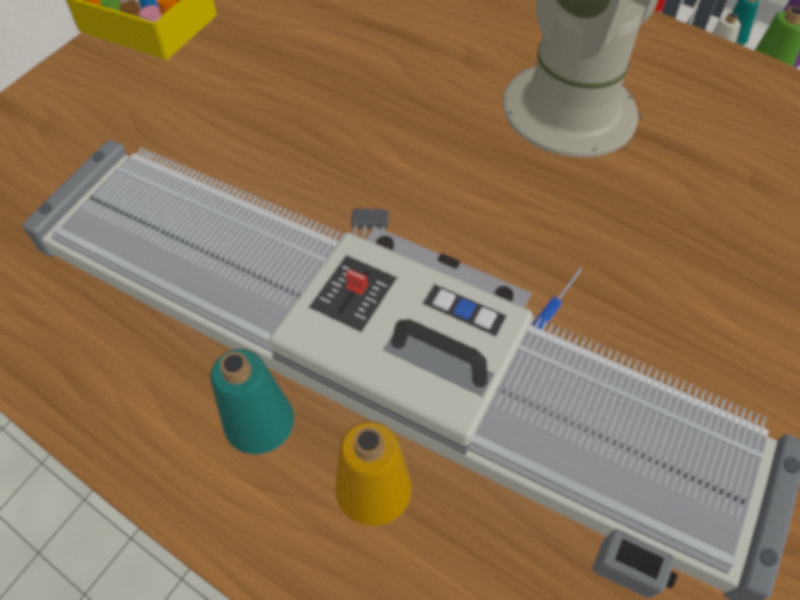

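View pics/t1.png

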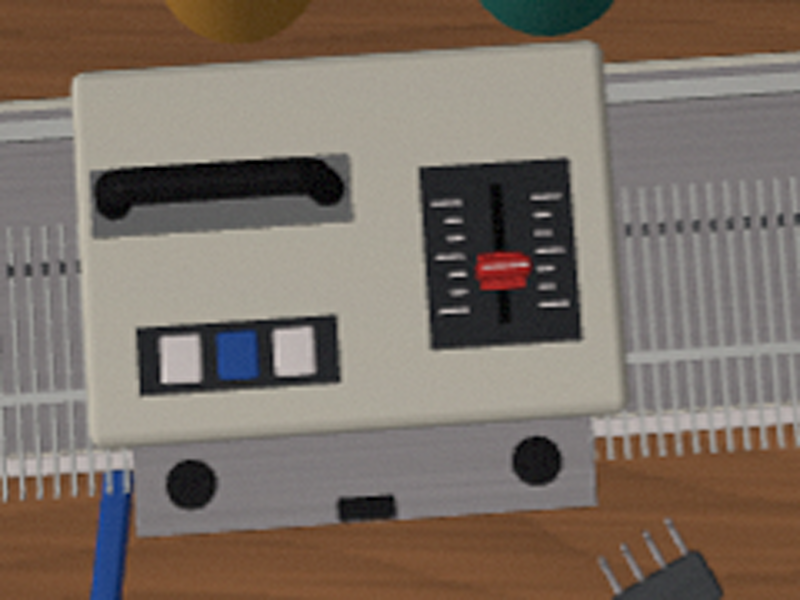

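Scene view: carriage mid-bed, red lever at about (357,282), cones behind, tools in front. Top crop: tick pairs are home (454,311)/(553,303), third (451,257)/(550,250) and sixth (446,203)/(545,196), with the white line on the lever at about (504,267).

```bash
python3 - <<'E'
from h import *
c=read_camera('top')
f=lambda x,y:(190+x/3.3333-.35,150+y/3.3333-.35)
zs=[w(c,*f(x,y))[2] for x,y in[(380,100),(380,300),(390,380),(440,330),(570,330),(250,120),(560,400)]];print('deck',np.round(zs,1))
z=np.median(zs)
T=[[(454,311),(553,303)],[(451,257),(550,250)],[(446,203),(545,196)]]
P=np.array([[w(c,*f(*p),z) for p in r] for r in T]);M=P.mean(1);print(P.round(1).tolist(),M.round(1))
ax=(M[2]-M[0])[:2];print('len',np.linalg.norm(ax),'yaw',np.degrees(np.arctan2(ax[1],ax[0])),np.degrees([np.arctan2(-(a[0]-b[0])*-1,(a[1]-b[1])) for a,b in P]))
ax/=np.linalg.norm(ax)
L=w(c,*f(504,267),z+27);print('lever',L, 'q',(L-M[0])[:2]@ax, 'depth',w(c,*f(504,267)))
# depth/red from both cams
for n in('top','scene'):
    c=read_camera(n);h=cv2.cvtColor(c['pixels'],cv2.COLOR_RGB2HSV)
    m=((h[...,0]<6)|(h[...,0]>174))&(h[...,1]>150)&(h[...,2]>90)
    k,l,st,ce=cv2.connectedComponentsWithStats(m.astype(np.uint8))
    for s in st[1:]:
        if s[4]>20: print(n,s)
    bb=[(288,224) if n=='scene' else (340,230)][0]
    vs,us=np.where(m); s=(abs(us-bb[0])<20)&(abs(vs-bb[1])<20)
    Q=np.array([w(c,u,v) for u,v in zip(us[s],vs[s])]);t=Q[Q[:,2]>np.percentile(Q[:,2],50)]
    print(n,len(Q),Q.max(0),np.median(t,0), 'q',(np.median(t,0)-M[0])[:2]@ax)
E
```

```text
deck [113.6 108.9 108.9 109.4 113.8 110.3 110.3]
[[[556.0, -26.0, 110.3], [561.0, -75.1, 110.3]], [[582.9, -24.0, 110.3], [587.5, -73.3, 110.3]], [[609.9, -21.0, 110.3], [614.6, -70.4, 110.3]]] [[558.5 -50.5 110.3]
 [585.2 -48.6 110.3]
 [612.3 -45.7 110.3]]
len 53.9665333329699 yaw 5.118606395985924 [-5.8215644  -5.30370861 -5.36286301]
lever [575.57393143 -48.77958159 137.25470919] q 17.154214977285765 depth [575.92844202 -48.98314699 133.9572133 ]
top [333 226  16  11 136]
top 136 [ 584.6958611     7.60211448 1050.56515367] [574.6354905  -47.60161642 134.15192833] q 16.324611820198292
scene [524   0   8   9  49]
scene [278 219  16  16 176]
scene 176 [952.4910602  259.46659586 820.0052635 ] [580.6516495  -43.77672942 128.90348056] q 22.65802705716042
```

Emit:
send_rows(
  rows=[
    [0,0,0,0,0,-0.84,1],
    [0,0,0,0,0,-0.84,1],
    [0,0,0,0,0,-0.84,1],
    [0,0,0,0,0,-0.83,1],
    [0,0,0,0,0,0,1],
  ],
  grip_force=40,
)

```text
t: 1.47
tcp_pos: [219.9, 690.9, 231.3]
eef_rot: [3.142, -0.0, -3.043]
ft_force: [0.1, 0.4, -0.2]
width: 0.298
grasp_force: 0.0
```

Emit:
send_rows(
  rows=[
    [-0.011,-0.0275,0,0,0,0,1],
    [-0.011,-0.0275,0,0,0,0,1],
    [-0.011,-0.0275,0,0,0,0,1],
    [-0.011,-0.0275,0,0,0,0,1],
    [-0.011,-0.0275,0,0,0,0,1],
  ],
)

```text
t: 1.88
tcp_pos: [287.9, 557.9, 231.3]
eef_rot: [3.141, 0.0, -3.051]
ft_force: [1.2, 0.5, 0.8]
width: 0.001
grasp_force: 0.0
```

Emit:
send_rows(
  rows=[
    [-0.011,-0.0275,0,0,0,0,1],
    [-0.011,-0.0275,0,0,0,0,1],
    [-0.011,-0.0275,0,0,0,0,1],
    [-0.011,-0.0275,0,0,0,0,1],
    [-0.011,-0.0275,0,0,0,0,1],
  ],
)

```text
t: 2.3
tcp_pos: [355.6, 426.2, 231.5]
eef_rot: [3.141, 0.0, -3.051]
ft_force: [0.7, 0.0, 0.3]
width: 0.001
grasp_force: 0.0
```

Emit:
send_rows(
  rows=[
    [-0.0137,-0.0325,0,0,0,0,1],
    [-0.0137,-0.0325,0,0,0,0,1],
    [-0.0137,-0.0325,0,0,0,0,1],
    [-0.0137,-0.0325,0,0,0,0,1],
    [-0.0137,-0.0325,0,0,0,0,1],
  ],
)

```text
t: 2.72
tcp_pos: [439.2, 270.6, 231.6]
eef_rot: [3.141, 0.001, -3.051]
ft_force: [0.5, 1.1, 0.1]
width: -0.001
grasp_force: 0.0
```

Emit:
send_rows(
  rows=[
    [-0.0137,-0.0325,0,0,0,0,1],
    [-0.0137,-0.0325,0,0,0,0,1],
    [-0.0137,-0.0325,0,0,0,0,1],
    [-0.0137,-0.0325,0,0,0,0,1],
    [-0.0137,-0.0325,0,0,0,0,1],
  ],
)

```text
t: 3.13
tcp_pos: [522.7, 115.2, 231.6]
eef_rot: [3.141, 0.001, -3.051]
ft_force: [0.3, -0.5, 0.5]
width: 0.001
grasp_force: 0.0
```

Emit:
send_rows(
  rows=[
    [-0.0137,-0.0325,0,0,0,0,1],
    [-0.0137,-0.0325,0,0,0,0,1],
    [-0.0137,-0.0325,0,0,0,0,1],
    [-0.0137,-0.0325,0,0,0,0,1],
    [0,0,0,0,0,0,1],
  ],
)

```text
t: 3.55
tcp_pos: [591.5, -15.1, 231.4]
eef_rot: [-3.138, 0.002, -3.059]
ft_force: [-0.0, -0.6, -0.4]
width: 0.0
grasp_force: 0.0
```

Emit:
send_rows(
  rows=[
    [-0.006,-0.016,0,0,0,0,1],
    [-0.006,-0.016,0,0,0,0,1],
    [0,0,0.03,0,0,0,1],
    [0,0,0.03,0,0,0,1],
    [0,0,0.02,0,0,0,1],
  ],
)

```text
t: 3.97
tcp_pos: [603.2, -38.5, 149.5]
eef_rot: [3.142, -0.001, -3.052]
ft_force: [-0.5, 0.7, -0.1]
width: -0.001
grasp_force: 0.0
```

Emit:
send_rows(
  rows=[
    [0,0,0,0,0,0,1],
    [0,0,0,0,0,0,1],
  ],
)

```text
t: 4.13
tcp_pos: [603.3, -38.0, 150.8]
eef_rot: [3.141, -0.002, -3.049]
ft_force: [0.4, 0.1, 0.5]
width: 0.0
grasp_force: 0.0
```

```bash
python3 - <<'E'
from h import *
s=read_state();print(s['tcp_pos'],s['eef_rot'],s['ft_force'])
c=read_camera('scene');a=c['pixels'][150:300,190:390];cv2.imwrite('pics/s2.png',cv2.resize(a,(800,600),interpolation=cv2.INTER_CUBIC)[:,:,::-1])
E
```

```text
[603.34889144 -37.97934328 150.82374808] [ 3.14148819e+00 -1.91175401e-03 -3.04931308e+00] [0.37053617 0.0828107  0.5366095 ]
```

View pics/s2.png

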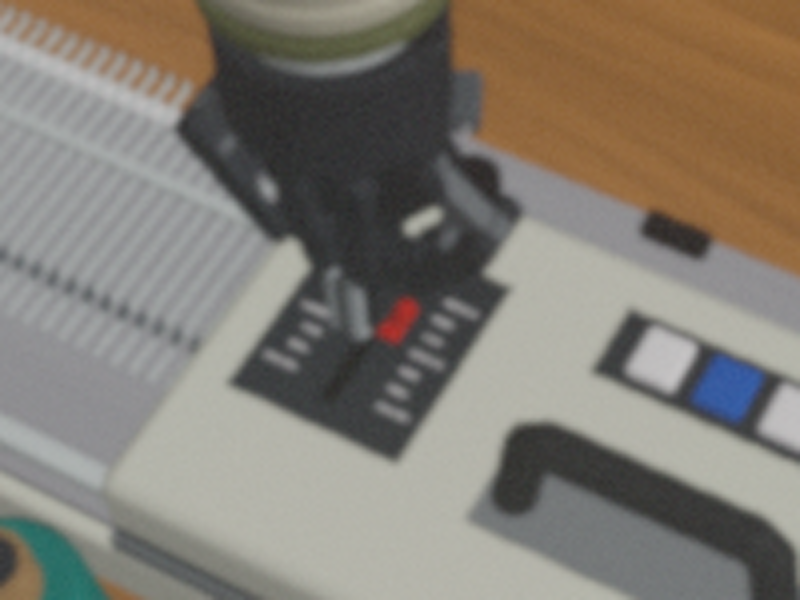

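Emit:
send_rows(
  rows=[
    [-0.002,-0.0085,0,0,0,0,1],
    [0,0,0.01,0,0,0,1],
    [0,0,0.01,0,0,0,1],
    [0,0,0.008,0,0,0,1],
    [0,0,0,0,0,0,1],
  ],
)

```text
t: 4.6
tcp_pos: [605.5, -46.3, 121.4]
eef_rot: [3.141, -0.003, -3.048]
ft_force: [0.0, -0.4, 0.0]
width: -0.001
grasp_force: 0.0
```

Emit:
send_rows(
  rows=[
    [0.0025,0,0,0,0,0,1],
    [0.0025,0,0,0,0,0,1],
    [0.0025,0,0,0,0,0,1],
  ],
)

```text
t: 4.85
tcp_pos: [598.9, -47.1, 123.5]
eef_rot: [-3.142, 0.0, -3.047]
ft_force: [0.7, 0.3, -0.3]
width: 0.0
grasp_force: 0.0
```

Emit:
send_rows(
  rows=[
    [0.002,0,0,0,0,0,1],
    [0.002,0,0,0,0,0,1],
    [0,0,0,0,0,0,1],
  ],
)

```text
t: 5.1
tcp_pos: [594.7, -47.6, 123.6]
eef_rot: [-3.142, 0.0, -3.047]
ft_force: [-0.5, -0.1, 0.4]
width: -0.002
grasp_force: 0.0
```

Emit:
send_rows(
  rows=[
    [0.001,0,0,0,0,0,1],
    [0.001,0,0,0,0,0,1],
    [0,0,0,0,0,0,1],
  ],
)

```text
t: 5.35
tcp_pos: [593.1, -47.7, 123.4]
eef_rot: [-3.142, 0.0, -3.047]
ft_force: [0.8, 0.5, 0.0]
width: -0.004
grasp_force: 0.0
```

Emit:
send_rows(
  rows=[
    [0.001,0,0,0,0,0,1],
    [0.001,0,0,0,0,0,1],
    [0,0,0,0,0,0,1],
  ],
)

```text
t: 5.6
tcp_pos: [591.8, -47.8, 123.4]
eef_rot: [-3.142, 0.002, -3.047]
ft_force: [0.8, -0.2, -1.2]
width: 0.0
grasp_force: 1.5
```

Emit:
send_rows(
  rows=[
    [0.001,0,0,0,0,0,1],
    [0.001,0,0,0,0,0,1],
    [0,0,0,0,0,0,1],
  ],
)

```text
t: 5.85
tcp_pos: [588.3, -48.2, 123.2]
eef_rot: [3.142, -0.001, -3.047]
ft_force: [0.2, -0.3, 0.6]
width: -0.0
grasp_force: 0.1
```

Emit:
send_rows(
  rows=[
    [0.0015,0,0,0,0,0,1],
    [0.0015,0,0,0,0,0,1],
    [0.001,0,0,0,0,0,1],
    [0.001,0,0,0,0,0,1],
    [0,0,0,0,0,0,1],
  ],
)

```text
t: 6.27
tcp_pos: [584.0, -48.6, 123.3]
eef_rot: [-3.142, 0.0, -3.047]
ft_force: [1.5, 0.2, -1.2]
width: 0.002
grasp_force: 0.3
```

Emit:
send_rows(
  rows=[
    [0.001,0,0,0,0,0,1],
    [0.001,0,0,0,0,0,1],
    [0.001,0,0,0,0,0,1],
    [0.001,0,0,0,0,0,1],
    [0,0,0,0,0,0,1],
  ],
)

```text
t: 6.68
tcp_pos: [579.3, -49.0, 123.2]
eef_rot: [3.142, -0.001, -3.047]
ft_force: [-0.5, 0.1, -0.0]
width: -0.001
grasp_force: 0.0
```

Emit:
send_rows(
  rows=[
    [0.001,0,0,0,0,0,1],
    [0.001,0,0,0,0,0,1],
    [0.001,0,0,0,0,0,1],
    [0,0,0,0,0,0,1],
  ],
)

```text
t: 7.02
tcp_pos: [576.6, -49.3, 123.3]
eef_rot: [3.142, -0.001, -3.047]
ft_force: [-0.7, -0.2, -0.2]
width: -0.006
grasp_force: 0.0
```

Emit:
send_rows(
  rows=[
    [0.001,0,0,0,0,0,1],
    [0,0,0,0,0,0,1],
  ],
)

```text
t: 7.18
tcp_pos: [575.9, -49.4, 123.3]
eef_rot: [-3.142, -0.0, -3.047]
ft_force: [1.4, -0.3, -0.4]
width: 0.003
grasp_force: 0.0
```

Emit:
send_rows(
  rows=[
    [0.001,0,0,0,0,0,1],
    [0,0,0,0,0,0,1],
  ],
)

```text
t: 7.35
tcp_pos: [575.2, -49.4, 123.3]
eef_rot: [-3.142, 0.0, -3.047]
ft_force: [0.0, 0.6, -0.5]
width: -0.004
grasp_force: 0.0
```

Emit:
send_rows(
  rows=[
    [0.001,0,0,0,0,0,1],
    [0,0,0,0,0,0,1],
  ],
)

```text
t: 7.52
tcp_pos: [574.8, -49.4, 123.4]
eef_rot: [-3.142, 0.001, -3.047]
ft_force: [1.5, 0.6, -1.6]
width: 0.002
grasp_force: 1.2
```

Emit:
send_rows(
  rows=[
    [0.001,0,0,0,0,0,1],
    [0,0,0,0,0,0,1],
  ],
)

```text
t: 7.68
tcp_pos: [573.7, -49.5, 123.4]
eef_rot: [-3.142, 0.001, -3.047]
ft_force: [2.1, 0.2, -0.9]
width: 0.001
grasp_force: 1.4
```

Emit:
send_rows(
  rows=[
    [0.001,0,0,0,0,0,1],
    [0,0,0,0,0,0,1],
  ],
)

```text
t: 7.85
tcp_pos: [573.5, -49.6, 123.5]
eef_rot: [-3.142, 0.003, -3.047]
ft_force: [6.5, 1.4, -3.8]
width: -0.003
grasp_force: 3.0
```

Emit:
send_rows(
  rows=[
    [0.001,0,0,0,0,0,1],
    [0,0,0,0,0,0,1],
  ],
)

```text
t: 8.02
tcp_pos: [573.5, -49.6, 123.6]
eef_rot: [-3.141, 0.005, -3.047]
ft_force: [7.9, 0.5, -5.7]
width: 0.001
grasp_force: 4.2
```

Emit:
send_rows(
  rows=[
    [0.001,0,0,0,0,0,1],
    [0,0,0,0,0,0,1],
  ],
)

```text
t: 8.18
tcp_pos: [573.4, -49.6, 123.7]
eef_rot: [-3.141, 0.006, -3.047]
ft_force: [11.7, -0.6, -7.8]
width: -0.0
grasp_force: 5.5
```

Emit:
send_rows(
  rows=[
    [-0.003,0,0,0,0,0,1],
    [-0.005,0,0,0,0,0,1],
    [0,0,-0.015,0,0,0,1],
    [0,0,-0.015,0,0,0,1],
    [0,0,0,0,0,0,1],
  ],
)

```text
t: 8.6
tcp_pos: [578.6, -49.3, 155.2]
eef_rot: [-3.141, 0.001, -3.048]
ft_force: [0.2, -0.3, 0.8]
width: -0.0
grasp_force: 0.0
```

Emit:
send_rows(
  rows=[
    [0.015,0,0,0,0,0,1],
    [0.015,0,0,0,0,0,1],
    [0.0145,0,0,0,0,0,1],
    [0,0,0,0,0,0,1],
    [0,0,0,0,0,0,1],
  ],
)

```text
t: 9.02
tcp_pos: [533.2, -53.4, 153.1]
eef_rot: [-3.142, -0.001, -3.048]
ft_force: [-0.0, 1.1, -0.3]
width: 0.001
grasp_force: 0.0
```

```bash
python3 - <<'E'
from h import *
s=read_state();print(s['tcp_pos'],s['eef_rot'],s['ft_force'])
c=read_camera('scene');a=c['pixels'][150:300,190:390];cv2.imwrite('pics/s3.png',cv2.resize(a,(800,600),interpolation=cv2.INTER_CUBIC)[:,:,::-1])
E
```

```text
[533.17157702 -53.44881377 153.12947622] [-3.14157772e+00 -1.13520889e-03 -3.04757040e+00] [-0.0096608   1.07444796 -0.25946524]
```

View pics/s3.png

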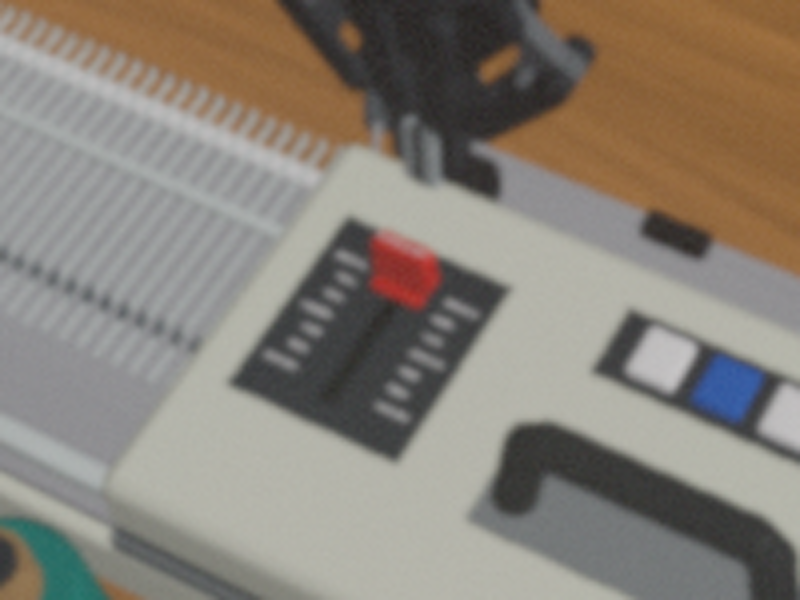

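Lever stands home at (400,270), the fingertip in front of it at (425,170) over bare deck. Descend and push outward.

Emit:
send_rows(
  rows=[
    [0,0,0.01,0,0,0,1],
    [0,0,0.01,0,0,0,1],
    [0,0,0.01,0,0,0,1],
    [0,0,0,0,0,0,1],
    [0,0,0,0,0,0,1],
  ],
)

```text
t: 9.48
tcp_pos: [533.4, -53.2, 122.0]
eef_rot: [3.141, -0.002, -3.047]
ft_force: [-0.4, 0.4, 0.6]
width: -0.003
grasp_force: 0.0
```

Emit:
send_rows(
  rows=[
    [-0.002,0,0,0,0,0,1],
    [-0.002,0,0,0,0,0,1],
    [-0.002,0,0,0,0,0,1],
    [-0.002,0,0,0,0,0,1],
    [0,0,0,0,0,0,1],
  ],
)

```text
t: 9.9
tcp_pos: [542.6, -52.5, 123.6]
eef_rot: [-3.141, 0.001, -3.047]
ft_force: [-0.4, 0.9, 0.3]
width: -0.001
grasp_force: 0.0
```

Emit:
send_rows(
  rows=[
    [-0.001,0,0,0,0,0,1],
    [-0.001,0,0,0,0,0,1],
    [-0.001,0,0,0,0,0,1],
    [0,0,0,0,0,0,1],
  ],
)

```text
t: 10.23
tcp_pos: [543.9, -52.4, 123.2]
eef_rot: [-3.142, -0.002, -3.048]
ft_force: [-3.1, -0.5, 3.0]
width: 0.004
grasp_force: 1.8
```

Emit:
send_rows(
  rows=[
    [-0.001,0,0,0,0,0,1],
    [-0.001,0,0,0,0,0,1],
    [0,0,0,0,0,0,1],
  ],
)

```text
t: 10.48
tcp_pos: [547.4, -52.1, 123.3]
eef_rot: [-3.142, 0.001, -3.047]
ft_force: [0.0, -1.4, -0.3]
width: 0.0
grasp_force: 0.2
```

Emit:
send_rows(
  rows=[
    [-0.001,0,0,0,0,0,1],
    [-0.001,0,0,0,0,0,1],
    [-0.001,0,0,0,0,0,1],
    [-0.001,0,0,0,0,0,1],
    [0,0,0,0,0,0,1],
  ],
)

```text
t: 10.9
tcp_pos: [551.4, -51.6, 123.3]
eef_rot: [-3.142, 0.001, -3.047]
ft_force: [-0.4, 0.3, -0.5]
width: -0.001
grasp_force: 0.0
```

Emit:
send_rows(
  rows=[
    [-0.001,0,0,0,0,0,1],
    [-0.001,0,0,0,0,0,1],
    [-0.001,0,0,0,0,0,1],
    [0,0,0,0,0,0,1],
  ],
)

```text
t: 11.23
tcp_pos: [553.1, -51.5, 123.2]
eef_rot: [-3.142, -0.002, -3.047]
ft_force: [-2.9, 0.6, 1.4]
width: -0.003
grasp_force: 1.7
```

Emit:
send_rows(
  rows=[
    [-0.001,0,0,0,0,0,1],
    [-0.001,0,0,0,0,0,1],
    [-0.001,0,0,0,0,0,1],
    [0,0,0,0,0,0,1],
  ],
)

```text
t: 11.57
tcp_pos: [557.8, -51.0, 123.4]
eef_rot: [-3.142, 0.002, -3.047]
ft_force: [0.9, -0.5, -0.6]
width: 0.002
grasp_force: 0.0
```

Emit:
send_rows(
  rows=[
    [-0.001,0,0,0,0,0,1],
    [-0.001,0,0,0,0,0,1],
    [-0.001,0,0,0,0,0,1],
    [-0.001,0,0,0,0,0,1],
    [0,0,0,0,0,0,1],
  ],
)

```text
t: 11.98
tcp_pos: [561.1, -50.7, 123.3]
eef_rot: [3.142, 0.0, -3.047]
ft_force: [0.3, -0.6, -0.2]
width: -0.004
grasp_force: 0.0
```

Emit:
send_rows(
  rows=[
    [-0.001,0,0,0,0,0,1],
    [-0.001,0,0,0,0,0,1],
    [0,0,0,0,0,0,1],
  ],
)

```text
t: 12.23
tcp_pos: [562.0, -50.7, 123.2]
eef_rot: [3.142, -0.002, -3.047]
ft_force: [-2.9, -0.5, 3.1]
width: -0.001
grasp_force: 1.6
```

Emit:
send_rows(
  rows=[
    [-0.001,0,0,0,0,0,1],
    [-0.001,0,0,0,0,0,1],
    [0,0,0,0,0,0,1],
  ],
)

```text
t: 12.48
tcp_pos: [565.4, -50.3, 123.3]
eef_rot: [-3.142, 0.001, -3.047]
ft_force: [0.2, 0.2, -0.3]
width: 0.001
grasp_force: 0.3
```

Emit:
send_rows(
  rows=[
    [-0.001,0,0,0,0,0,1],
    [-0.0005,0,0,0,0,0,1],
    [0,0,0,0,0,0,1],
  ],
)

```text
t: 12.73
tcp_pos: [567.0, -50.1, 123.4]
eef_rot: [-3.142, 0.001, -3.047]
ft_force: [0.4, -0.5, 0.1]
width: -0.001
grasp_force: 0.0
```

Emit:
send_rows(
  rows=[
    [0.005,0,0,0,0,0,1],
    [0.015,0,0,0,0,0,1],
    [0.015,0,0,0,0,0,1],
    [0,0,-0.02,0,0,0,1],
    [0,0,-0.02,0,0,0,1],
  ],
)

```text
t: 13.15
tcp_pos: [529.5, -53.7, 163.0]
eef_rot: [3.141, -0.003, -3.047]
ft_force: [0.1, 0.2, -0.6]
width: 0.004
grasp_force: 0.0
```

```bash
python3 - <<'E'
from h import *
s=read_state();print(s['tcp_pos'],s['ft_force'])
c=read_camera('scene');a=c['pixels'][150:300,190:390];cv2.imwrite('pics/s4.png',cv2.resize(a,(800,600),interpolation=cv2.INTER_CUBIC)[:,:,::-1])
E
```

```text
[529.48420008 -53.68441768 162.95258632] [ 0.13584685  0.16753678 -0.62629094]
```

View pics/s4.png

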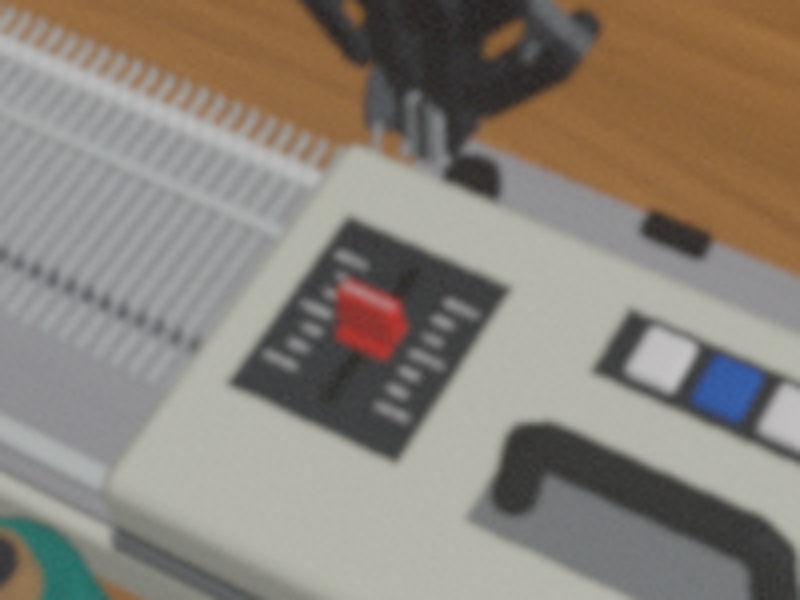

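Lever now at about (372,320) with its white line at (368,293); at home the line was at (402,243). I'll measure the shift.

```bash
python3 - <<'E'
from h import *
c=read_camera('scene')
P=[]
for n in('s3','s4'):
    a=cv2.imread('pics/%s.png'%n);h=cv2.cvtColor(a,cv2.COLOR_BGR2HSV)
    m=((h[...,0]<8)|(h[...,0]>172))&(h[...,1]>140)&(h[...,2]>90)
    v,u=np.where(m);P.append(w(c,190+u.mean()/4,150+v.mean()/4,126)[:2])
print(P,(P[1]-P[0])@[.9957,.092])
E
```

```text
[array([566.16173873, -44.57642754]), array([592.64256691, -41.80263129])] 26.622149879253914
```

```bash
python3 -c "
from workcell import *
print(finish_job())"
```

```text
the job is handed in; nothing more can be done
None
```

I pushed the lever home against its stop, then out click by click to the third click. The last picture measured it about 26.6 mm from home (target 27), with the fingertip clear and no sign the carriage moved. The job is handed in, but no verdict came back.

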